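# Spot-check three wares with a contact thermometer and hang it on the rail

### The arm

A 7-joint arm with a two-finger parallel gripper is mounted at the origin on the work surface. World frame = base frame: x ahead of the robot, y to its left, z up, the work surface at z = 0. Lengths are in m, angles in rad, forces in N, time in s.
With the tool pointing down it reaches from about 0.4 to 0.85 m from the base axis. Payload 10.4 kg.
Tool frame: the origin (TCP) lies between the finger pads; the fingertips stand ahead of it and the grasp point (between the pads) lies 5 mm behind it (manip.tip_extent is the z of the fingertips in the tool frame, in m); z points along the fingers, y is the line along which they close (so a half turn about z gives the same grasp; the last joint's range is limited). The gripper opens to 85 mm and grips with 20 to 120 N. Pads are 22 mm wide; open, the fingers measure 114 mm over their backs; the gripper's body (76 mm by 85 mm) begins 54 mm behind the grasp point. The pads swing forward as they close: fully open they stand 13 mm farther back than shut.
Start: joints at [1.323, 0.332, -0.065, 1.46, 0.022, 1.35, -0.088], TCP at [0.139, -0.609, 0.245] pointing down, gripper open.
Joint ranges: [-2.6, 2.6], [-0.5, 2.12], [-1.47, 1.34], [0.16, 2.42], [-1.27, 4.41], [0.06, 2.06], [-2.6, 2.6]. Speed limits (rad/s): [2.22, 2.22, 2.79, 2.79, 3.14, 3.14, 3.14].

### API

Orientations are given as a unit quaternion [x, y, z, w].
In Python, from workcell import status, viewer, manip gives the robot as it stands.
- The arm moves only by the tool play_rows, never from a script. Its argument "plan" is one flat list of numbers, 7 for each row, row after row: the turn, a rotation vector about the tool's x, y, z in degrees, then the shift along the tool's x, y, z in m, then the opening, from 0 (shut) to 1 (fully open). In form: [ax, ay, az, dx, dy, dz, grip, ax, ay, az, dx, dy, dz, grip, ...]. A call has 1 to 20 rows; each row is the pose to reach, as a shift and turn from the pose commanded when the call began, along the tool's axes at that moment; what a row does not reach only later rows make up. A row lasts 1/8 s, in which the tool goes at most 62.5 mm and 10.7 degrees, less where a joint would pass 70% of its speed; a pose out of reach is approached as far as the arm can. A call with a gripper value outside its range is refused whole. The fingers move at their own pace and stop on an object; "squeeze" is the grip in N (left out, the last holds). Time passes only in rows, so rows that repeat a pose let the fingers close. It gives the time, the measured TCP pose, the force, the opening and the grip force at its end, in the units of the state.
- status.get_obs(): the state, without advancing time (a new reading comes with each control period).
- viewer.camera(name): name is "side" or "top" or "wrist"; returns the picture (400x640x3 uint8, red, green, blue); there is no depth.
- viewer.camera_model(name): a dict with "fx", "fy", "cx", "cy" (pixels), "R" (3x3) and "t" (3): a world point X has camera coordinates R X + t. Camera axes: x right, y down, z forward; pixel columns grow to the right and rows downward; lengths in m; the calibration is good to about 2 mm. A picture is of the moment at which its call begins: read the wrist's pose just before it. camera_model takes no time and is no camera call; for the wrist camera it gives the pose at the moment of the call.
- manip.hand_in(): hands the job in; it is judged then, once.
The state is a dict: "clock": time; "joint_pos": joint angles; "joint_velocities": joint speeds; "tau": joint torques, N m; "position": TCP position; "ee_rot": TCP orientation; "ft_force": force on the tool from outside, world axes, zero at the start; "torque": the same for the moment, N m; "grip_width": opening from 0.0 (shut) to 1.0 (fully open); "grasp_force": force on a finger pad.
Only numpy, scipy, OpenCV 4.12 (cv2) and the standard library are available. Lean on these libraries where they do the work, as an engineer would, in place of code of your own. Each camera call takes 0.05 s, during which the arm holds its last target. There are 200 camera calls.

### The job

Lift the orange two-legged contact thermometer off its charging block by the grip on top and touch its sprung steel tip onto the blue dot in the plate, then the yellow dot on the closed jar lid, then the white dot on the upturned red cup, keeping the tip pressed lightly for about a second each time and raising it clear in between. Then hang the thermometer astride the steel rail, one leg on each side, and let go only once the rail carries it. Leave the wares standing where they are and do not disturb the clay burner or the scoop.

Things in the scene. Friction and masses are not known exactly. Their poses are not given: they have to be found in the camera images.
- gauge: Upside-down-U contact thermometer, loose, 0.22 kg, starting astride the charging block. Origin: middle of the bridge's underside, z up. Orange bridge 92 (x) x 36 (y) x 10 mm. Legs 20 x 28 mm hang 70 mm down at x = +34 mm (orange, with the tip) and x = -34 mm (black), 48 mm clear between them. The 8 mm thick steel tip sticks 40 mm out below the +x leg, its end at (34, 0, -110) mm.
- grip (a point): Centre of the black rubber grip standing on the thermometer's bridge: 22 (x) x 30 (y) mm, 44 mm tall, from 10 to 54 mm above the thermometer's origin; this point lies 32 mm above that origin.
- tip_end (a point): Round lower end of the thermometer's steel tip (moves up with the tip as it is pressed).
- tip (a joint): How far the sprung tip is pushed in, m: 0 free, 0.014 fully in. Spring force about 1 N at first contact, 3 N at 6 mm, 6 N fully in.
- dock: Fixed charging block. Origin: centre of its underside. A black foot 90 (x) x 70 (y) x 8 mm and a grey upright ridge 28 (x) x 60 (y) mm, its top 130 mm above the bench, on which the thermometer's bridge sits with a leg on each x side.
- rail: Fixed steel rail: horizontal bar 16 mm thick, 220 mm long along its own y axis, its centre line 190 mm above the bench, on a post at each end. Origin on the bench under the bar's middle.
- rail_mid (a point): Middle of the rail's bar, on its centre line; same axes as the rail.
- plate: Loose round aluminium plate, 140 mm across at the rim, 16 mm high, flat inside over the middle 90 mm, floor 4 mm thick. Origin: centre of its underside.
- blue_dot (a point): Centre of the blue dot (20 mm across) in the middle of the plate, on its inner floor.
- jar: Loose round steel jar, 84 mm across, 89 mm high with its lid. Origin: centre of its underside. The lid is hinged on a pin at the jar's +x side.
- lid (a joint): Opening angle of the jar's hinged lid, rad: 0 closed (as at the start), opens upward.
- yellow_dot (a point): Centre of the yellow dot (20 mm across) in the middle of the jar lid's top, 89 mm above the bench when shut.
- cup: Loose red enamel cup standing upside down, 82 mm across at the rim below, 80 mm high; handle at its +y side reaching 64 mm from the axis. Origin: centre of the underside, on the bench.
- white_dot (a point): Centre of the white dot (20 mm across) in the middle of the upturned cup's base, 80 mm above the bench.
- burner: Loose clay incense burner (bystander), 84 mm across, 70 mm high. Origin: centre of its underside.
- scoop: Loose blue plastic scoop (bystander): an open box 90 x 60 x 35 mm with a handle reaching 135 mm from its origin to -x. Origin: centre of the underside of the box.
Things that resemble listed ones, but are neither listed nor needed, are in the scene too. What is shaped like the gauge but green or turquoise is not meant.

How it is judged:
On the way, in this order (a step that is already met when the one before it is completed fails the run):
1. the thermometer is lifted off its charging block (z of gauge in the frame of dock above 0.15 m), for 0.1 s.
2. its tip is pressed on the blue dot in the plate for 0.4 s (distance between tip_end and blue_dot below 0.0115 m and contact force between gauge and plate above 0.5 N), for 0.4 s.
3. its tip is pressed on the yellow dot on the jar lid for 0.4 s (distance between tip_end and yellow_dot below 0.0115 m and contact force between gauge and jar above 0.5 N), for 0.4 s.
4. its tip is pressed on the white dot on the cup for 0.4 s (distance between tip_end and white_dot below 0.0115 m and contact force between gauge and cup above 0.5 N), for 0.4 s.
At the end, for the whole second after the job is handed in: Thermometer hangs still astride the bar, carried by it: bridge within 24 mm across and 100 mm along of the bar's middle (height -10 to 25 mm), tilt and turn off square under 0.5 rad. Lid under 0.1 rad. Plate, jar, cup upright within 0.1 rad and moved under 20 mm (z of gauge in the frame of rail_mid between -0.01 and 0.025 m and x of gauge in the frame of rail_mid between -0.024 and 0.024 m and y of gauge in the frame of rail_mid between -0.1 and 0.1 m and angle between gauge's own z axis and vertical below 0.5 rad and angle between the y axis of gauge and the y axis of rail, either way round below 0.5 rad and contact force between gauge and rail above 0.5 N and linear speed of gauge below 0.03 m/s and value of joint lid below 0.1 rad and angle between each of plate, jar, cup's own z axis and vertical below 0.1 rad and distance of each of plate, jar, cup from where it was at the start of the episode below 0.02 m); the robot touches nothing.
It fails at once if the thermometer pushes on a ware with more than 15 N (contact force between gauge and plate above 15 N or contact force between gauge and jar above 15 N or contact force between gauge and cup above 15 N).
It fails at once if a ware is shifted more than 20 mm (distance of any of plate, jar, cup from where it was at the start of the episode above 0.02 m).
It fails at once if the burner or the scoop is shifted more than 20 mm (distance of any of burner, scoop from where it was at the start of the episode above 0.02 m).
It fails at once if the thermometer is dropped: falls faster than 0.45 m/s with no finger on it (contact force between the fingers and gauge below 0.05 N and linear speed of gauge above 0.45 m/s).
It also fails if it takes over 72 s, if anything falls off the work surface, if the arm or the gripper's body presses on something with over 40 N, if the wrist force passes 120 N, or if a joint passes its speed limit or range.

## Working session

There is one attempt and no reset: what is moved stays moved. The work goes in short steps, Python scripts to look and compute and a tool call to move; the robot and the scene stay as the last step left them, time stands still between calls to the robot, and variables do not carry over. Pictures are saved under pics/ and viewed, at most 10 in all, crops included, and the job is handed in when it is done.

Besides the shell and the picture viewer there is one more tool, called after "Emit:" in YAML: its name, and indented under it one key for each argument. play_rows: Moves the arm, as the interface text tells. Its arguments: {"type":"object","properties":{"plan":{"type":"array","items":{"type":"number"}},"squeeze":{"type":"number"}},"required":["plan"]}

```bash
mkdir -p pics
python3 - <<'E'
from workcell import status, viewer, manip
import cv2,numpy as np
print(status.get_obs(), manip.tip_extent)
for n in("top","side"):
    im=viewer.camera(n); cv2.imwrite(f"pics/{n}0.png",im[:,:,::-1]); m=viewer.camera_model(n); print(n,m)
E
```

```text
{'clock': 0.0, 'joint_pos': array([ 1.32338598,  0.33290025, -0.06473419,  1.46095916,  0.02157398,
        1.34989663, -0.08847718]), 'joint_velocities': array([-0.00120255, -0.00254161,  0.00108667,  0.00114026,  0.00072172,
       -0.00082669, -0.00177793]), 'tau': array([-5.88088242e-04, -6.25444007e+01,  4.86669329e-02, -3.91608739e+01,
        1.61418202e-02,  9.94781993e-03, -1.22779900e-05]), 'position': array([ 0.13926775, -0.60891207,  0.24448976]), 'ee_rot': array([ 9.93684949e-01,  1.12203753e-01, -9.81184202e-05, -7.27971931e-04]), 'ft_force': array([-0.20220882, -0.17444066, -0.58033188]), 'torque': array([-0.03548814, -0.01207825, -0.01819059]), 'grasp_force': 0.0, 'grip_width': 0.9996629637517324} 0.014
top {'fx': 367.0691037845253, 'fy': 367.0691037845253, 'cx': 319.85181858449636, 'cy': 200.02309347112345, 'R': array([[-0.02937624, -0.99956625,  0.0020842 ],
       [-0.98763068,  0.02870405, -0.15414839],
       [ 0.1540217 , -0.00658671, -0.98804551]]), 't': array([0.01403764, 0.67528419, 1.22965518])}
side {'fx': 391.4923336856028, 'fy': 391.4923336856028, 'cx': 323.9158186650125, 'cy': 203.60462791722608, 'R': array([[-0.72968657, -0.68360033, -0.01575122],
       [-0.47682311,  0.52520959, -0.70483659],
       [ 0.49009921, -0.50679924, -0.70919482]]), 't': array([0.46167906, 0.38959085, 1.00353916])}
```

View pics/top0.png

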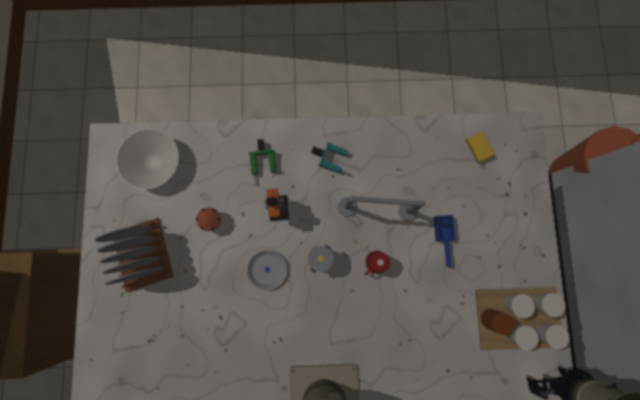

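View pics/side0.png

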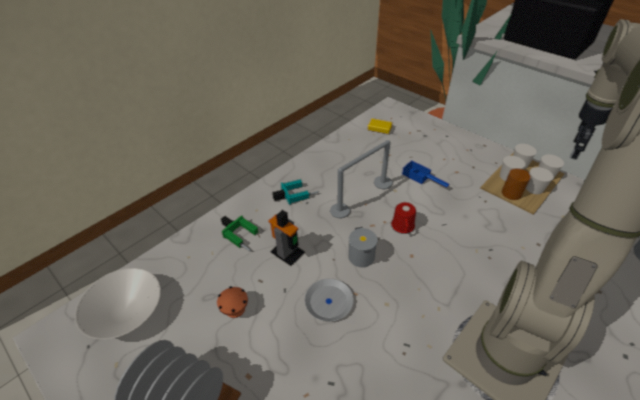

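The top view shows the gauge on its dock near (277,203), the plate at (268,270), jar at (321,259), cup at (377,262), rail from (347,202) to (420,205), burner at (208,219) and scoop at (445,232). The side view shows the same objects, with the gauge at about (284,230). I'll enlarge both.

Run:
```python
import cv2
a=cv2.imread("pics/top0.png")[175:295,240:460]; b=cv2.imread("pics/side0.png")[130:330,230:430]
f=lambda i,s:cv2.convertScaleAbs(cv2.resize(i,None,fx=s,fy=s,interpolation=cv2.INTER_CUBIC),alpha=1.6)
cv2.imwrite("pics/tc.png",f(a,3.6)); cv2.imwrite("pics/sc.png",f(b,3))
```

```text
(no output)
```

View pics/tc.png

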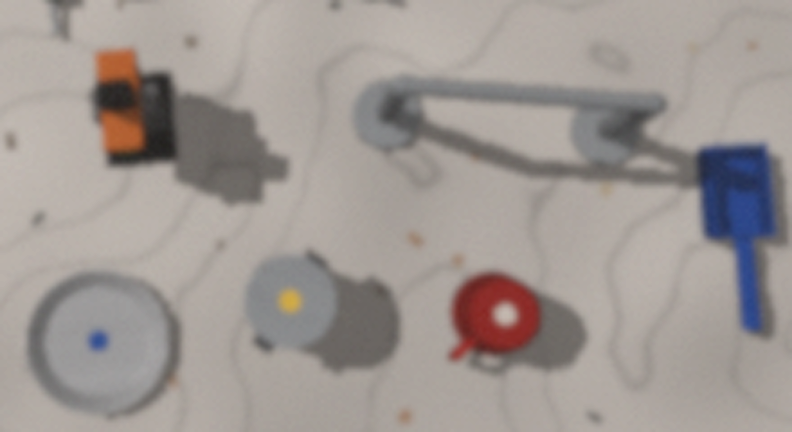

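View pics/sc.png

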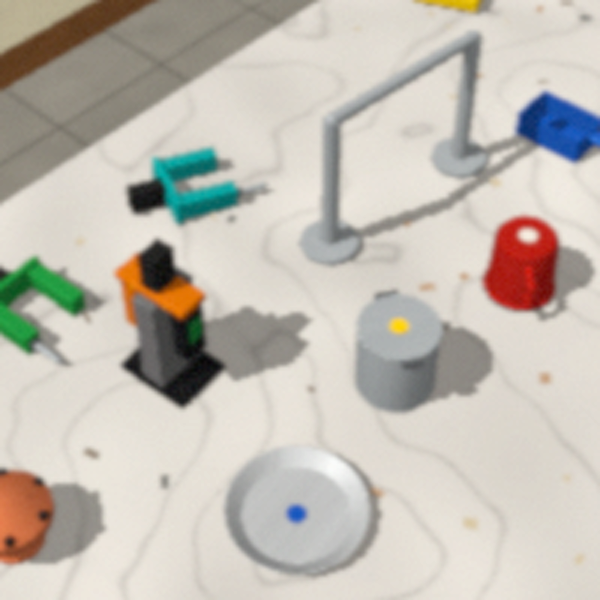

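Enlarged top view: blue (98,341), yellow (290,302), white (506,314), rail bar (395,87) to (655,103), bridge corners (96,52) (135,50) (143,150) (105,154), grip top (116,92). Enlarged side view: blue (296,513), yellow (400,326), white (528,236), bar (330,120) to (475,40), grip top (157,250). In that view the black leg is the near end and the orange leg the far end, so gauge +x is roughly world +x.

```bash
cat > h.py <<'E'
import numpy as np
from workcell import status, viewer, manip
from scipy.spatial.transform import Rotation as Ro
def ray(m,p):
    d=m["R"].T@np.array([(p[0]-m["cx"])/m["fx"],(p[1]-m["cy"])/m["fy"],1]); return -m["R"].T@m["t"],d
def onz(m,p,z):
    c,d=ray(m,p); return c+d*(z-c[2])/d[2]
def tri(ms,ps):
    A=np.zeros((3,3));b=np.zeros(3)
    for m,p in zip(ms,ps):
        c,d=ray(m,p);d/=np.linalg.norm(d);P=np.eye(3)-np.outer(d,d);A+=P;b+=P@c
    return np.linalg.solve(A,b)
T=lambda p:((p[0]+.5)/3.6-.5+240,(p[1]+.5)/3.6-.5+175)
S=lambda p:((p[0]+.5)/3-.5+230,(p[1]+.5)/3-.5+130)
E
python3 - <<'E'
from h import *
np.set_printoptions(precision=4,suppress=True)
t,s=viewer.camera_model("top"),viewer.camera_model("side")
for n,a,b,z in [("blue",(98,341),(296,513),.004),("yel",(290,302),(400,326),.089),("white",(506,314),(528,236),.08),("bar1",(395,87),(330,120),.194),("bar2",(655,103),(475,40),.194),("griptop",(116,92),(157,250),.184)]:
    print(n,onz(t,T(a),z),onz(s,S(b),z),tri([t,s],[T(a),S(b)]))
c=[onz(t,T(p),.14) for p in[(96,52),(135,50),(143,150),(105,154)]]
print(np.array(c),np.mean(c,0)); c=np.array(c)
print([np.degrees(np.arctan2(d[1],d[0])) for d in (c[0]-c[3],c[1]-c[2])],np.linalg.norm(c[0]-c[3]),np.linalg.norm(c[0]-c[1]))
print(status.get_obs()["joint_pos"], Ro.from_quat(status.get_obs()["ee_rot"]).as_matrix())
m=viewer.camera_model("wrist");p=status.get_obs()
R=Ro.from_quat(p["ee_rot"]).as_matrix();print("cam in tool",R.T@(-m["R"].T@m["t"]-p["position"]),m["R"]@R,m["fx"])
E
```

```text
blue [0.4414 0.1877 0.004 ] [0.4378 0.1894 0.004 ] [ 0.4405  0.1879 -0.0008]
yel [ 0.4738 -0.0008  0.089 ] [0.4694 0.0014 0.089 ] [ 0.4729 -0.0015  0.0838]
white [ 0.4569 -0.2002  0.08  ] [ 0.4514 -0.1954  0.08  ] [ 0.456  -0.2021  0.0718]
bar1 [ 0.6545 -0.0964  0.194 ] [ 0.6496 -0.0951  0.194 ] [ 0.6539 -0.0977  0.1902]
bar2 [ 0.634  -0.3196  0.194 ] [ 0.6205 -0.3091  0.194 ] [ 0.6341 -0.3256  0.1784]
griptop [0.6587 0.1453 0.184 ] [0.653  0.1491 0.184 ] [0.6591 0.1455 0.1771]
[[0.703  0.1686 0.14  ]
 [0.7038 0.1332 0.14  ]
 [0.6124 0.1271 0.14  ]
 [0.6098 0.1612 0.14  ]] [0.6572 0.1475 0.14  ]
[np.float64(4.550488260663584), np.float64(3.832837774621127)] 0.09349150027893008 0.035378209467105376
[ 1.3234  0.3328 -0.0647  1.4609  0.0216  1.3499 -0.0885] [[ 0.9748  0.2229 -0.0004]
 [ 0.2229 -0.9748  0.0013]
 [-0.0001 -0.0013 -1.    ]]
cam in tool [ 0.0688  0.0003 -0.1289] [[-0.0007  1.     -0.0005]
 [-0.9615 -0.0008 -0.275 ]
 [-0.275   0.0003  0.9615]] 297.40387526481277
```

```bash
cat >> h.py <<'E'
def tgt(p,th,extra=()):
    "turn and shift (tool axes) from the present pose to TCP p, closing axis at bearing th deg"
    o=status.get_obs();R0=Ro.from_quat(o["ee_rot"]);t=np.radians(th)
    y=np.array([np.cos(t),np.sin(t),0]);z=np.array([0,0,-1.]);R1=np.column_stack([np.cross(y,z),y,z])
    print((R0.inv()*Ro.from_matrix(R1)).as_rotvec(degrees=True).round(2),R0.inv().apply(np.array(p)-o["position"]).round(4))
E
python3 -c "
from h import *
tgt((.656,.147,.30),4.2)"
```

```text
[-7.000e-02 -5.000e-02 -8.132e+01] [ 0.6723 -0.6218 -0.0546]
```

Emit:
play_rows:
  plan: [0,0,-81.3,0.672,-0.622,-0.055,1,0,0,-81.3,0.672,-0.622,-0.055,1,0,0,-81.3,0.672,-0.622,-0.055,1,0,0,-81.3,0.672,-0.622,-0.055,1,0,0,-81.3,0.672,-0.622,-0.055,1,0,0,-81.3,0.672,-0.622,-0.055,1,0,0,-81.3,0.672,-0.622,-0.055,1,0,0,-81.3,0.672,-0.622,-0.055,1,0,0,-81.3,0.672,-0.622,-0.055,1,0,0,-81.3,0.672,-0.622,-0.055,1,0,0,-81.3,0.672,-0.622,-0.055,1,0,0,-81.3,0.672,-0.622,-0.055,1,0,0,-81.3,0.672,-0.622,-0.055,1,0,0,-81.3,0.672,-0.622,-0.055,1,0,0,-81.3,0.672,-0.622,-0.055,1,0,0,-81.3,0.672,-0.622,-0.055,1,0,0,-81.3,0.672,-0.622,-0.055,1,0,0,-81.3,0.672,-0.622,-0.055,1,0,0,-81.3,0.672,-0.622,-0.055,1]

```text
clock: 2.48
position: [0.6557, 0.1456, 0.3006]
ee_rot: [0.681, 0.732, -0.0, 0.0]
ft_force: [-0.6, -0.6, 0.3]
grip_width: 1.002
grasp_force: 0.0
```

Run:
```python
from h import *
import cv2,pickle
o=status.get_obs();m=viewer.camera_model("wrist");im=viewer.camera("wrist")
pickle.dump(m,open("w1.pkl","wb"))
cv2.imwrite("pics/w1.png",cv2.convertScaleAbs(im[:,:,::-1],alpha=1.4))
for p in [(.656,.147,.184)]:
    c=m["R"]@p+m["t"];print(c[:2]/c[2]*m["fx"]+[m["cx"],m["cy"]],m["fx"]/c[2])
print(o["clock"],o["joint_pos"])
```

```text
[323.48384735 197.30989765] 1167.614215637476
2.475 [ 0.21555406  0.52509417 -0.78123387  1.1986461   0.36176703  1.55370915
 -0.42866942]
```

View pics/w1.png

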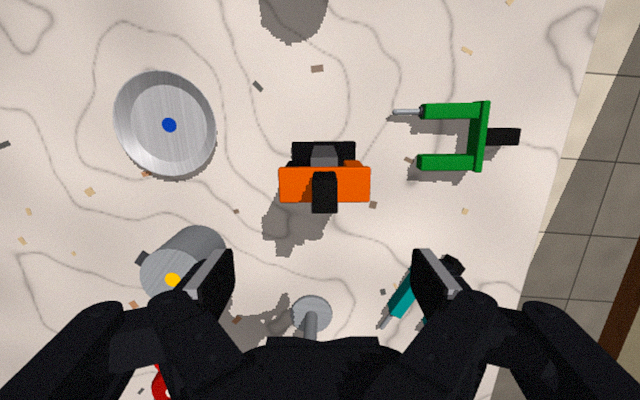

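The wrist view shows the bridge top at corners (279,168) (369,167) (370,203) (278,203) and the grip top at columns 312–338, lower edge at row 213. The blue dot is at (169,125) and yellow at (172,280). The grip is where I predicted it, (323,197).

Run:
```python
from h import *
import pickle
m=pickle.load(open("w1.pkl","rb"));f=lambda u,v,z:onz(m,(u,v),z).round(4)
c=np.array([f(*p,.14) for p in[(279,168),(369,167),(370,203),(278,203)]]);print(c,c.mean(0))
print([np.degrees(np.arctan2(d[1],d[0])) for d in(c[1]-c[0],c[2]-c[3])])
print("grip low edge",f(312,213,.184),f(338,213,.184));print("blue",f(169,125,.004),"yel",f(172,280,.089))
tgt((.657,.146,.163),4.2)
```

```text
[[0.6114 0.1616 0.14  ]
 [0.6994 0.1688 0.14  ]
 [0.7047 0.1322 0.14  ]
 [0.6115 0.1256 0.14  ]] [0.65675 0.14705 0.14   ]
[np.float64(4.67741785888176), np.float64(4.050664349042649)]
grip low edge [0.6471 0.1322 0.184 ] [0.6696 0.1338 0.184 ]
blue [0.4392 0.1861 0.004 ] yel [ 0.4714 -0.0034  0.089 ]
[ 0.03  0.04 -0.1 ] [0.0002 0.0012 0.1377]
```

Emit:
play_rows:
  plan: [0,0,0,0.0015,0.001,0.06,1,0,0,0,0.0015,0.001,0.11,1,0,0,0,0.0015,0.001,0.138,1,0,0,0,0.0015,0.001,0.138,1,0,0,0,0.0015,0.001,0.138,0,0,0,0,0.0015,0.001,0.138,0,0,0,0,0.0015,0.001,0.138,0,0,0,0,0.0015,0.001,0.138,0,0,0,0,0.0015,0.001,0.138,0,0,0,0,0.0015,0.001,0.138,0]
  squeeze: 70

```text
clock: 3.78
position: [0.6572, 0.1486, 0.1632]
ee_rot: [0.681, 0.732, 0.001, 0.0]
ft_force: [-0.5, -0.9, 6.0]
grip_width: 0.249
grasp_force: 69.5
```

Emit:
play_rows:
  plan: [0,0,0,0,0,-0.04,0,0,0,0,0,0,-0.09,0,0,0,0,0,0,-0.14,0,0,0,0,0,0,-0.17,0,0,0,0,0,0,-0.17,0,0,0,0,0,0,-0.17,0]

```text
clock: 4.53
position: [0.6563, 0.1482, 0.3303]
ee_rot: [0.681, 0.732, -0.001, -0.001]
ft_force: [-0.3, -0.5, -3.9]
grip_width: 0.249
grasp_force: 69.6
```

```bash
python3 -c "
from h import *
tgt((.4056,.186,.187),4.2)"
```

```text
[-0.14  0.04 -0.01] [ 0.0562 -0.2469  0.1438]
```

Emit:
play_rows:
  plan: [0,0,0,0.014,-0.06,0,0,0,0,0,0.028,-0.12,0.02,0,0,0,0,0.042,-0.18,0.06,0,0,0,0,0.056,-0.247,0.1,0,0,0,0,0.056,-0.247,0.143,0,0,0,0,0.056,-0.247,0.143,0,0,0,0,0.056,-0.247,0.143,0,0,0,0,0.056,-0.247,0.143,0]

```text
clock: 5.52
position: [0.4075, 0.1866, 0.1903]
ee_rot: [0.681, 0.732, 0.001, 0.0]
ft_force: [-0.6, 0.1, -3.1]
grip_width: 0.246
grasp_force: 70.8
```

Run:
```python
from h import *
import cv2,pickle
o=status.get_obs();m=viewer.camera_model("wrist");im=viewer.camera("wrist")
t=viewer.camera("top");s=viewer.camera("side")
pickle.dump(m,open("w2.pkl","wb"))
f=lambda i,s:cv2.resize(i[:,:,::-1],None,fx=s,fy=s,interpolation=cv2.INTER_CUBIC)
a=f(im[60:260,200:520],2.5);
b=np.hstack([f(t[220:300,230:330],4)[:200,:400],f(s[250:330,270:370],4)[60:260,:400]])
b=np.hstack([f(t[235:285,220:320],4),f(s[265:315,270:370],4)])
cv2.imwrite("pics/w2.png",cv2.convertScaleAbs(np.vstack([a[:400],b[:200]]),alpha=1.4));print(a.shape,b.shape)
R=Ro.from_quat(o["ee_rot"]);print(o["position"],o["clock"])
for n,p in [("tip",o["position"]+R.apply([-.001,.034,.143])),("blue",np.array([.4395,.1877,.004]))]:
    c=m["R"]@p+m["t"];q=c[:2]/c[2]*m["fx"]+[m["cx"],m["cy"]];print(n,p.round(4),q,(q-[200,60])*2.5)
```

```text
(500, 800, 3) (200, 800, 3)
[0.40752906 0.18655093 0.19028632] 5.525
tip [0.4417 0.1882 0.0473] [359.09359976 192.41389428] [397.7339994 331.0347357]
blue [0.4395 0.1877 0.004 ] [352.17304102 182.75797893] [380.43260255 306.89494733]
```

View pics/w2.png

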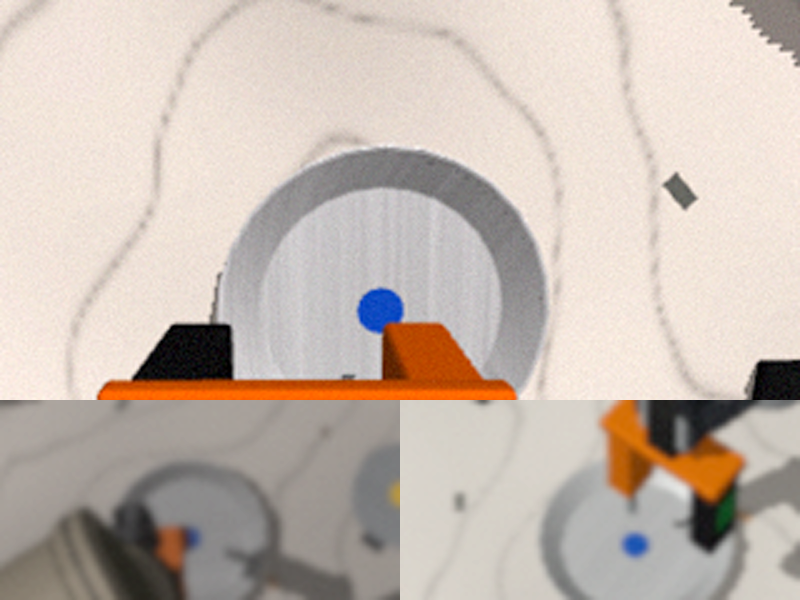

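Wrist view: the blue dot is at crop (381,310), 3 px from prediction. The tip itself is hidden behind the orange leg. In the side inset the tip end is at (632,513), just above the dot at (635,545).

Run:
```python
from h import *
s=viewer.camera_model("side");o=status.get_obs();R=Ro.from_quat(o["ee_rot"])
for p in(o["position"]+R.apply([-.001,.034,.143]),np.array([.4395,.1875,.004])):
    c=s["R"]@p+s["t"];q=c[:2]/c[2]*s["fx"]+[s["cx"],s["cy"]];print((q-[270,265])*4+[400,400])
print(o["position"]);tgt((.4054,.1865,.143+.004-.004),4.2)
```

```text
[630.63903121 505.95112335]
[633.46430772 539.50703831]
[0.40704579 0.18652553 0.18994013]
[ 0.05 -0.05 -0.04] [ 0.0001 -0.0017  0.0469]
```

Emit:
play_rows:
  plan: [0,0,0,0,-0.002,0.025,0,0,0,0,0,-0.002,0.038,0,0,0,0,0,-0.002,0.042,0,0,0,0,0,-0.002,0.045,0,0,0,0,0,-0.002,0.048,0,0,0,0,0,-0.002,0.048,0,0,0,0,0,-0.002,0.048,0,0,0,0,0,-0.002,0.048,0,0,0,0,0,-0.002,0.048,0,0,0,0,0,-0.002,0.048,0,0,0,0,0,-0.002,0.048,0,0,0,0,0,-0.002,0.048,0,0,0,0,0,-0.002,0.048,0]

```text
clock: 7.3
position: [0.4044, 0.1861, 0.1413]
ee_rot: [0.681, 0.732, 0.0, 0.0]
ft_force: [-0.0, -0.5, 0.3]
grip_width: 0.25
grasp_force: 71.1
```

```bash
python3 -c "
from h import *
tgt((.4376,-.003,.262),4.2)"
```

```text
[ 0.02 -0.   -0.02] [-0.1911  0.0194 -0.1207]
```

Emit:
play_rows:
  plan: [0,0,0,0,0,-0.02,0,0,0,0,0,0,-0.07,0,0,0,0,0,0.005,-0.121,0,0,0,0,-0.04,0.012,-0.125,0,0,0,0,-0.09,0.019,-0.121,0,0,0,0,-0.14,0.019,-0.121,0,0,0,0,-0.175,0.019,-0.121,0,0,0,0,-0.191,0.019,-0.121,0,0,0,0,-0.191,0.019,-0.121,0,0,0,0,-0.191,0.019,-0.121,0,0,0,0,-0.191,0.019,-0.121,0]

```text
clock: 8.68
position: [0.4371, -0.0017, 0.2623]
ee_rot: [0.68, 0.733, 0.0, 0.0]
ft_force: [0.3, -0.7, -2.8]
grip_width: 0.247
grasp_force: 70.8
```

```bash
cat > look.py <<'E'
from h import *
import cv2,sys
def look(name,dot,u=(200,520),v=(60,220)):
    o=status.get_obs();m=viewer.camera_model("wrist");im=viewer.camera("wrist");s=viewer.camera("side");ms=viewer.camera_model("side")
    f=lambda i,k:cv2.resize(i[:,:,::-1],None,fx=k,fy=k,interpolation=cv2.INTER_CUBIC)
    pr=lambda m,p:(lambda c:c[:2]/c[2]*m["fx"]+[m["cx"],m["cy"]])(m["R"]@p+m["t"])
    tip=o["position"]+Ro.from_quat(o["ee_rot"]).apply([-.001,.034,.143]);dot=np.array(dot)
    q=pr(ms,dot).round().astype(int)-[66,20]
    a=f(im[v[0]:v[1],u[0]:u[1]],2.5);b=f(s[q[1]-10:q[1]+23,q[0]:q[0]+133],6)[:200,:800]
    b=cv2.copyMakeBorder(b,0,0,0,max(0,800-b.shape[1]),0)[:,:800]
    cv2.imwrite(name,cv2.convertScaleAbs(np.vstack([a,b]),alpha=1.4))
    print("tip",tip.round(4),o["position"].round(4),"F",o["ft_force"].round(1))
    print("wrist dot",(pr(m,dot)-[u[0],v[0]])*2.5)
    for n,p in(("tip",tip),("dot",dot)):print("side",n,(pr(ms,p)-q+[0,10])*6+[0,400])
E
python3 - <<'E'
from look import *
look("pics/y.png",(.4715,-.0015,.089))
tgt((.4376,-.003,.262),4.2)
E
```

```text
tip [ 4.711e-01 -1.000e-04  1.193e-01] [ 0.4371 -0.0017  0.2623] F [ 0.3 -0.7 -2.8]
wrist dot [389.65763875 316.05964871]
side tip [398.71833912 544.71198516]
side dot [396.44862905 582.51123716]
[0.   0.01 0.06] [-0.0009  0.0004  0.0003]
```

View pics/y.png

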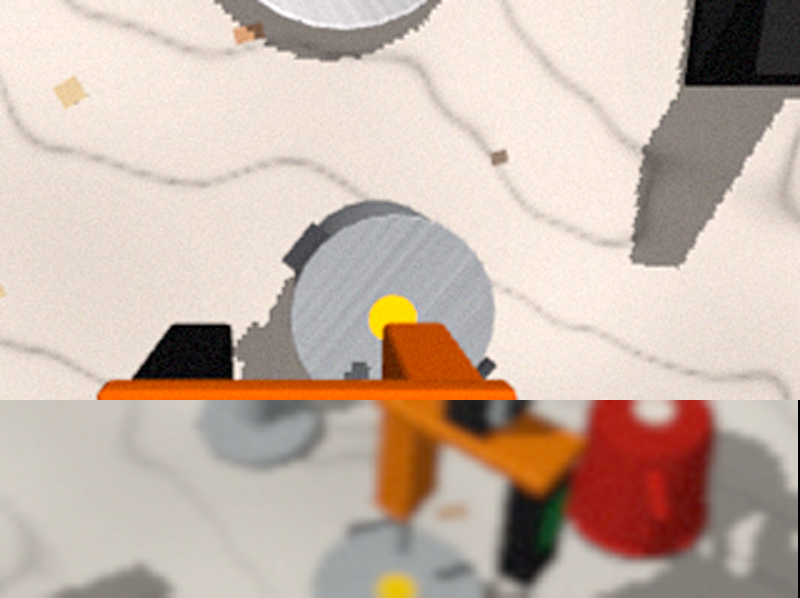

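The yellow dot is at crop (393,319), about 1 mm from estimate. The side inset shows the tip (403,551) above the dot (396,587).

Emit:
play_rows:
  plan: [0,0,0,-0.002,0.0015,0.015,0,0,0,0,-0.002,0.0015,0.025,0,0,0,0,-0.002,0.0015,0.029,0,0,0,0,-0.002,0.0015,0.032,0,0,0,0,-0.002,0.0015,0.0355,0,0,0,0,-0.002,0.0015,0.0355,0,0,0,0,-0.002,0.0015,0.0355,0,0,0,0,-0.002,0.0015,0.0355,0,0,0,0,-0.002,0.0015,0.0355,0,0,0,0,-0.002,0.0015,0.0355,0,0,0,0,-0.002,0.0015,0.0355,0,0,0,0,-0.002,0.0015,0.0355,0,0,0,0,-0.002,0.0015,0.0355,0]

```text
clock: 10.4
position: [0.4388, -0.0049, 0.2269]
ee_rot: [0.681, 0.732, 0.0, 0.0]
ft_force: [-1.1, 0.0, 0.6]
grip_width: 0.25
grasp_force: 71.3
```

```bash
python3 -c "
from h import *
tgt((.4545-.0339,-.199-.0015,.253),4.2)"
```

```text
[ 0.01  0.01 -0.02] [-0.1938 -0.0324 -0.0261]
```

Emit:
play_rows:
  plan: [0,0,0,0,0,-0.02,0,0,0,0,0,0,-0.05,0,0,0,0,-0.03,-0.006,-0.055,0,0,0,0,-0.085,-0.015,-0.055,0,0,0,0,-0.14,-0.025,-0.05,0,0,0,0,-0.18,-0.032,-0.035,0,0,0,0,-0.194,-0.032,-0.026,0,0,0,0,-0.194,-0.032,-0.026,0,0,0,0,-0.194,-0.032,-0.026,0,0,0,0,-0.194,-0.032,-0.026,0]

```text
clock: 11.65
position: [0.4215, -0.1995, 0.2534]
ee_rot: [0.68, 0.733, 0.0, 0.001]
ft_force: [-0.4, 0.4, -2.6]
grip_width: 0.252
grasp_force: 70.8
```

Run:
```python
from look import *
look("pics/wh.png",(.4545,-.199,.08))
```

```text
tip [ 0.4556 -0.1981  0.1104] [ 0.4215 -0.1995  0.2534] F [-0.4  0.4 -2.6]
wrist dot [385.998309  314.6509219]
side tip [397.88728264 541.68814991]
side dot [393.12808938 581.76210135]
```

View pics/wh.png

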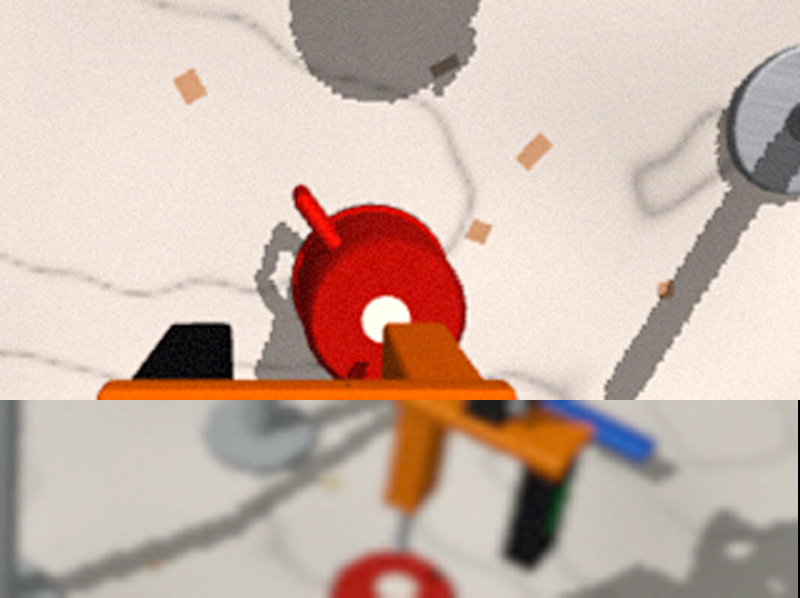

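The white dot is at crop (386,319), about 1.5 mm toward −y from estimate. The tip (402,549) is above the dot (397,588) in the side inset.

Emit:
play_rows:
  plan: [0,0,0,-0.0025,-0.001,0.015,0,0,0,0,-0.0025,-0.001,0.025,0,0,0,0,-0.0025,-0.001,0.029,0,0,0,0,-0.0025,-0.001,0.032,0,0,0,0,-0.0025,-0.001,0.0355,0,0,0,0,-0.0025,-0.001,0.0355,0,0,0,0,-0.0025,-0.001,0.0355,0,0,0,0,-0.0025,-0.001,0.0355,0,0,0,0,-0.0025,-0.001,0.0355,0,0,0,0,-0.0025,-0.001,0.0355,0,0,0,0,-0.0025,-0.001,0.0355,0,0,0,0,-0.0025,-0.001,0.0355,0,0,0,0,-0.0025,-0.001,0.0355,0]

```text
clock: 13.38
position: [0.4202, -0.2033, 0.2174]
ee_rot: [0.681, 0.732, 0.0, 0.0]
ft_force: [-0.7, 0.4, -0.2]
grip_width: 0.248
grasp_force: 71.3
```

```bash
python3 -c "
from h import *
tgt((.640,-.204,.385),-6)"
```

```text
[1.000e-02 1.000e-02 1.018e+01] [-0.0168  0.2192 -0.1676]
```

Emit:
play_rows:
  plan: [0,0,0,0,0,-0.02,0,0,0,0,0,0,-0.06,0,0,0,0,0,0,-0.11,0,0,0,0,0,0,-0.16,0,0,0,3,-0.003,0.02,-0.175,0,0,0,6,-0.008,0.07,-0.168,0,0,0,10,-0.013,0.12,-0.168,0,0,0,10,-0.017,0.17,-0.168,0,0,0,10,-0.017,0.205,-0.168,0,0,0,10,-0.017,0.219,-0.168,0,0,0,10,-0.017,0.219,-0.168,0,0,0,10,-0.017,0.219,-0.168,0,0,0,10,-0.017,0.219,-0.168,0,0,0,10,-0.017,0.219,-0.168,0]

```text
clock: 15.12
position: [0.6394, -0.2045, 0.3858]
ee_rot: [0.742, 0.67, -0.0, 0.0]
ft_force: [-0.1, 0.1, -2.1]
grip_width: 0.25
grasp_force: 70.9
```

Run:
```python
from look import *
import pickle
pickle.dump(viewer.camera_model("wrist"),open("w3.pkl","wb"))
look("pics/r.png",(.640,-.205,.198),u=(160,480),v=(60,220))
print(status.get_obs()["ee_rot"],status.get_obs()["clock"])
```

```text
tip [ 0.6732 -0.2091  0.2429] [ 0.6394 -0.2045  0.3858] F [-0.1  0.1 -2.1]
wrist dot [408.33582347 303.33889706]
side tip [358.63539468 483.93065796]
side dot [397.05083011 579.02503309]
[ 7.42204405e-01  6.70173522e-01 -1.89124371e-06  2.69437066e-04] 15.225
```

View pics/r.png

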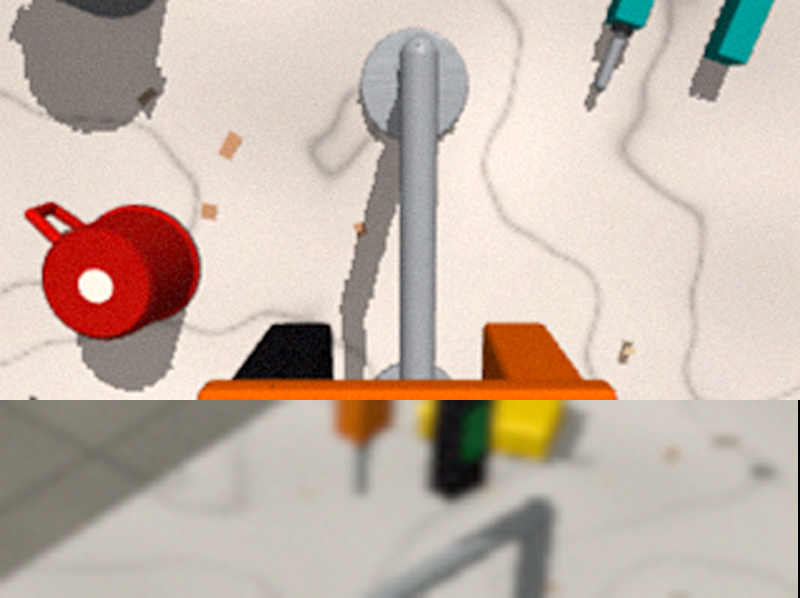

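Wrist view: the bar is centred between the legs and almost parallel to them, running from crop (420,40) down to (417.5,370), with the +y end at row about 35.

Run:
```python
from h import *
import pickle
m=pickle.load(open("w3.pkl","rb"))
f=lambda u,v:onz(m,(u/2.5+160,v/2.5+60),.192)
a,b=f(419.5,60),f(417.5,365);e=f(420,38);print(a,b,e)
d=(a-b)/np.linalg.norm(a-b);print("rail y bearing",np.degrees(np.arctan2(d[1],d[0])),"mid",e-d*.106)
o=status.get_obs();y=Ro.from_quat(o["ee_rot"]).as_matrix()[:,1];print("gauge yaw",np.degrees(np.arctan2(y[1],y[0])))
```

```text
[ 0.65465592 -0.10636038  0.192     ] [ 0.64112711 -0.23520289  0.192     ] [ 0.6556644  -0.09812853  0.192     ]
rail y bearing 84.00575111599149 mid [ 0.64459497 -0.20354896  0.192     ]
gauge yaw -5.839074699683626
```

Emit:
play_rows:
  plan: [0,0,0,0,0.0035,0.02,0,0,0,0,0,0.0035,0.06,0,0,0,0,0,0.0035,0.1,0,0,0,0,0,0.0035,0.135,0,0,0,0,0,0.0035,0.148,0,0,0,0,0,0.0035,0.152,0,0,0,0,0,0.0035,0.154,0,0,0,0,0,0.0035,0.154,0,0,0,0,0,0.0035,0.154,0]

```text
clock: 16.35
position: [0.6436, -0.2046, 0.2322]
ee_rot: [0.742, 0.67, 0.0, 0.001]
ft_force: [0.5, -0.3, -3.0]
grip_width: 0.246
grasp_force: 70.8
```

Emit:
play_rows:
  plan: [0,0,0,0,0,0.001,0,0,0,0,0,0,0.002,0,0,0,0,0,0,0.002,0,0,0,0,0,0,0.002,0,0,0,0,0,0,0.002,0]

```text
clock: 16.98
position: [0.6436, -0.2046, 0.2311]
ee_rot: [0.742, 0.67, 0.0, 0.001]
ft_force: [-3.3, 0.6, 6.7]
grip_width: 0.247
grasp_force: 72.6
```

Emit:
play_rows:
  plan: [0,0,0,0,0,0,0.28,0,0,0,0,0,0,0.35,0,0,0,0,0,0,0.5,0,0,0,0,0,0,0.8,0,0,0,0,0,0,0.9,0,0,0,0,0,0,0.9,0,0,0,0,0,0,0.9,0,0,0,0,0,0,0.9]
  squeeze: 20

```text
clock: 17.98
position: [0.6433, -0.2046, 0.2293]
ee_rot: [0.742, 0.67, 0.0, 0.0]
ft_force: [-1.0, -0.7, -0.6]
grip_width: 0.902
grasp_force: 0.0
```

Emit:
play_rows:
  plan: [0,0,0,0,0,-0.01,0.9,0,0,0,0,0,-0.03,0.9,0,0,0,0,0,-0.07,0.9,0,0,0,0,0,-0.12,0.9,0,0,0,0,0,-0.15,0.9,0,0,0,0,0,-0.15,0.9,0,0,0,0,0,-0.15,0.9,0,0,0,0,0,-0.15,0.9]

```text
clock: 18.98
position: [0.643, -0.2046, 0.3784]
ee_rot: [0.742, 0.67, -0.0, -0.001]
ft_force: [-0.3, -0.3, -0.5]
grip_width: 0.901
grasp_force: 0.0
```

Run:
```python
from h import *
import cv2
w=viewer.camera("wrist");s=viewer.camera("side")
cv2.imwrite("pics/e.png",cv2.convertScaleAbs(np.vstack([cv2.resize(w[60:290,160:480],(640,300)),cv2.resize(s[120:270,270:590],(640,300))])[:,:,::-1],alpha=1.4))
print(status.get_obs()["clock"])
```

```text
19.075
```

View pics/e.png

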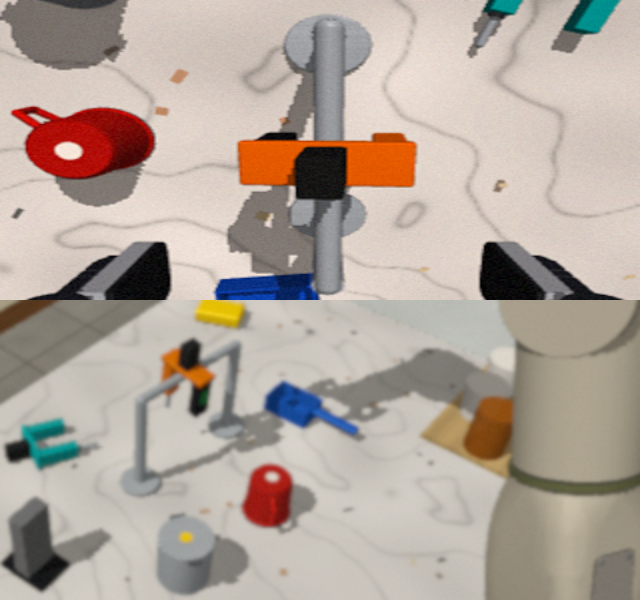

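The thermometer hangs astride the bar (bridge centre around (327,163)), the gripper is clear and the wares are in place. I'll let it settle, then hand in.

Emit:
play_rows:
  plan: [0,0,0,0,0,0,0.9,0,0,0,0,0,0,0.9,0,0,0,0,0,0,0.9,0,0,0,0,0,0,0.9,0,0,0,0,0,0,0.9,0,0,0,0,0,0,0.9,0,0,0,0,0,0,0.9,0,0,0,0,0,0,0.9,0,0,0,0,0,0,0.9,0,0,0,0,0,0,0.9,0,0,0,0,0,0,0.9,0,0,0,0,0,0,0.9]

```text
clock: 20.58
position: [0.6433, -0.2045, 0.3793]
ee_rot: [0.742, 0.67, -0.0, 0.0]
ft_force: [0.8, -0.1, -0.4]
grip_width: 0.9
grasp_force: 0.0
```

```bash
python3 -c "
from workcell import manip
print(manip.hand_in())"
```

```text
the job is handed in; nothing more can be done
None
```

I pressed the thermometer's tip on the blue, yellow and white dots in order, about 1 s each at roughly 2.5–3.5 N, then hung it astride the rail, let go and handed the job in at 20.6 s; no verdict came back.

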